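Unhasp and open the burr chest

TASK

Open the blue burr chest on the jeweller's bench: flip its hasp off the staple and swing it right over to the front, clear of the lid, and only then raise the lid by its bar handle until it stands open about upright or further. Leave the red chest shut, its hasp on its staple.

Things in the scene. Friction and masses are not known exactly. Their poses are not given: they have to be found in the camera images.
- blue_chest: Blue steel chest to open, fixed to the bench, 170 (x) x 200 (y) x 90 mm high. Origin: centre of its underside; x points from its front to its back, y to its left, z up; the offsets in mm given below are in this frame. Along the top of the front runs a fixed rail (x -85 to -50); behind it the 6 mm thick lid (x -49 to 85, top at z 90), flat and bare but for handle and staple.
- blue_handle (a point): Centre of the lid's dark steel bar handle, at x -30, y 50, z 125 when shut. The round bar, about 10 mm thick, runs along y, 80 mm long, 35 mm above the lid on a post at each end; its middle 50 mm are clear. It moves with the lid, whose hinge axis runs along y at x 85, z 84.
- blue_lip (a point): Point to hold on the steel hasp's lip, 13 mm below its tip; x 15, y -55, z 123 when shut. The hasp's strap, 26 mm wide, hinges along y on the rail at x -55, z 96 and lies from there to x 0, just over the lid and a brass staple (x -29, to z 106). At its free end a lip 30 mm wide (y), 4 thick, rises and leans back to its tip at x 23, z 136. Best pinched across its width and led round the hinge.
- blue_hasp (a joint): Angle of the blue chest's hasp: 0 lying on the staple, 1.57 straight up, stop at 2.8 rad, folded over to the front. It turns very easily, swinging the lip up and over towards the chest's front, and falls over by its own weight past about 1.5 rad. A level push on the lip jams: it must go up and over in an arc.
- blue_lid (a joint): Angle of the blue chest's lid: 0 shut, 1.57 upright, stop at 1.9 rad. A friction hinge: it stays at any angle where it is left; raising it takes about 3 to 7 N at the handle.
- red_hasp (a joint): Hasp angle of the red chest, a bystander of the same form standing on the other side: 0 on its staple. To be left alone.
- red_lid (a joint): Lid angle of the red chest: 0 shut. To be left alone.

How it is judged (in metres and radians):
On the way, in this order (a step that is already met when the one before it is completed fails the run):
1. the blue hasp is swung over to the front, beyond 2.0 rad, while the lid is still shut (below 0.15 rad) (value of joint blue_hasp above 2 rad and value of joint blue_lid below 0.15 rad), for 0.2 s.
2. the blue lid is raised beyond 1.3 rad with the hasp clear (value of joint blue_lid above 1.3 rad and value of joint blue_hasp above 2 rad), for 0.2 s.
At the end, for the whole second after the job is handed in: The blue lid stands open beyond 1.3 rad (75 degrees) and at rest, the blue hasp is folded to the front beyond 2.0 rad, and the red chest is shut (lid below 0.1 rad) with its hasp on its staple (below 0.2 rad) (all of step 2 and not (velocity of joint blue_lid above 0.1 rad/s) and velocity of joint blue_lid above -0.1 rad/s and value of joint red_hasp below 0.2 rad and value of joint red_lid below 0.1 rad); the robot touches nothing.
It fails at once if the blue lid is raised (beyond 0.15 rad) with the hasp not yet clear of it (below 1.4 rad) (value of joint blue_lid above 0.15 rad and value of joint blue_hasp below 1.4 rad).
It fails at once if the red chest's hasp is flipped (beyond 0.4 rad) or its lid raised (beyond 0.15 rad) (value of joint red_hasp above 0.4 rad or value of joint red_lid above 0.15 rad).
It also fails if it takes over 51 s, if anything falls off the work surface, if the arm or the gripper's body presses on something with over 40 N, if the wrist force passes 120 N, or if a joint passes its speed limit or range.

ROBOT

A 6-joint arm with a two-finger parallel gripper is mounted at the origin on the work surface. World frame = base frame: x ahead of the robot, y to its left, z up, the work surface at z = 0. Lengths are in m, angles in degrees, forces in N, time in s.
With the tool pointing down it reaches from about 0.35 to 0.975 m from the base axis. Payload 17.4 kg.
Tool frame: the origin (TCP) lies midway between the tips of the shut fingers; the grasp point (between the pads) lies 19 mm behind it (manip.grip_point_offset is the distance from the TCP to the grasp point, in m); z points along the fingers, y is the line along which they close (so a half turn about z gives the same grasp; the last joint's range is limited). The gripper opens to 85 mm and grips with 20 to 120 N. Pads are 22 mm wide; open, the fingers measure 114 mm over their backs; the gripper's body (76 mm by 85 mm) begins 54 mm behind the grasp point. The pads swing forward as they close: fully open they stand 13 mm farther back than shut.
Start: joints at [63.782, 6.646, 82.598, -0, 90.757, -2.166], TCP at [0.275, 0.616, 0.231] pointing down, gripper open.
Joint ranges: [-162.19, 162.19], [-47.58, 125.68], [4.15, 143.07], [-65.23, 245.23], [0.69, 171.88], [-170.13, 170.13]. Speed limits (degrees/s): [108.29, 108.29, 127.2, 180, 180, 180].

INTERFACE

Orientations are given as [roll, pitch, yaw] about the fixed x, y, z axes, in that order (R = Rz(yaw) Ry(pitch) Rx(roll)).
In Python, from plant import get_state, vision, workorder, manip gives the robot as it stands.
- The arm moves only by the tool send_rows, never from a script. Its argument "steps" is a list of rows, each a list of 3 entries, a list of its own where there are three numbers: the shift along the world's x, y, z in mm, then the turn about the world's z in units of 6 degrees (1.0 is 6 degrees), then the opening in per cent of the stroke, from 0 (shut) to 100 (fully open). A call has 1 to 12 rows; each row shifts and turns the commanded pose from where the row before left it; what a row does not reach is not made up. A row lasts 1/8 s, in which the tool goes at most 62.5 mm and 10.7 degrees, less where a joint would pass 70% of its speed; a pose out of reach is approached as far as the arm can. A call is refused whole if a number of a shift passes 62.5 or a number of a turn 1, either way. A call with a gripper value outside its range is refused whole. The fingers move at their own pace and stop on an object; "force" is the grip in N (left out, the last holds). Time passes only in rows, so rows that do not move let the fingers close. It gives the time, the measured TCP pose, the force, the opening and the grip force at its end, in the units of the state.
- get_state(): the state, without advancing time (a new reading comes with each control period).
- vision.grab_frame(name): name is "side" or "top"; returns the picture (480x640x3 uint8, blue, green, red); there is no depth.
- vision.get_calibration(name): a dict with "mtx" (3x3 intrinsics, pixels), "k1" (the pictures are not rectified: a ray, as slopes to the right and down, at radius r is drawn at 1 + k1 r^2 times it, then the intrinsics apply), "rvec" (rotation vector, rad) and "tvec" (3), from world to camera coordinates, as OpenCV has them. Camera axes: x right, y down, z forward; pixel columns grow to the right and rows downward; lengths in m; the calibration is good to about 2 mm. A picture is of the moment at which its call begins. get_calibration takes no time and is no camera call.
- workorder.finish_job(): hands the job in; it is judged then, once.
The state is a dict: "t": time; "qpos": joint angles; "qvel": joint speeds; "joint_torque": joint torques, N m; "position": TCP position; "tool_rot": TCP orientation; "contact_force": force on the tool from outside, world axes, zero at the start; "ft_torque": the same for the moment, N m; "gripper_width": opening from 0.0 (shut) to 1.0 (fully open); "finger_force": force on a finger pad.
Only numpy, scipy, OpenCV 4.12 (cv2) and the standard library are available. Lean on these libraries where they do the work, as an engineer would, in place of code of your own. Each camera call takes 0.05 s, during which the arm holds its last target. There are 200 camera calls.

## Working session

There is one attempt and no reset: what is moved stays moved. The work goes in short steps, Python scripts to look and compute and a tool call to move; the robot and the scene stay as the last step left them, time stands still between calls to the robot, and variables do not carry over. Pictures are saved under pics/ and viewed, at most 10 in all, crops included, and the job is handed in when it is done.

Besides the shell and the picture viewer there is one more tool, called after "Call:" as name(argument=value, ...), one argument or row to a line, values as JSON. send_rows: Moves the arm, as the interface text tells. Its arguments: {"type":"object","properties":{"steps":{"type":"array"},"force":{"type":"number"}},"required":["steps"]}

```bash
mkdir -p pics; python3 - <<'E'
from plant import get_state, vision, manip
import cv2
for n in("side","top"):
    im=vision.grab_frame(n); cv2.imwrite(f"pics/{n}0.png",im)
    c=vision.get_calibration(n); print(n,c)
s=get_state(); print(s['t'],s['position'],s['tool_rot'],s['gripper_width'],manip.grip_point_offset)
E
```

```text
side {'mtx': array([[449.90647143,   0.        , 306.81415583],
       [  0.        , 449.90647143, 241.12156239],
       [  0.        ,   0.        ,   1.        ]]), 'k1': -0.10729293525186627, 'rvec': array([ 0.90961838, -2.3502004 ,  1.2487349 ]), 'tvec': array([0.41538032, 0.3169556 , 0.47000041])}
top {'mtx': array([[476.28920686,   0.        , 321.12936657],
       [  0.        , 476.28920686, 232.70579311],
       [  0.        ,   0.        ,   1.        ]]), 'k1': -0.11858621851794775, 'rvec': array([ 2.20006335, -2.14032676,  0.17328761]), 'tvec': array([-0.05049022,  0.61044601,  0.69648807])}
0.1 [0.27499947 0.61623634 0.23062498] [-1.79937070e+02 -3.01231682e-03  1.55951427e+02] 0.9999557783665484 0.0187
```

View pics/top0.png

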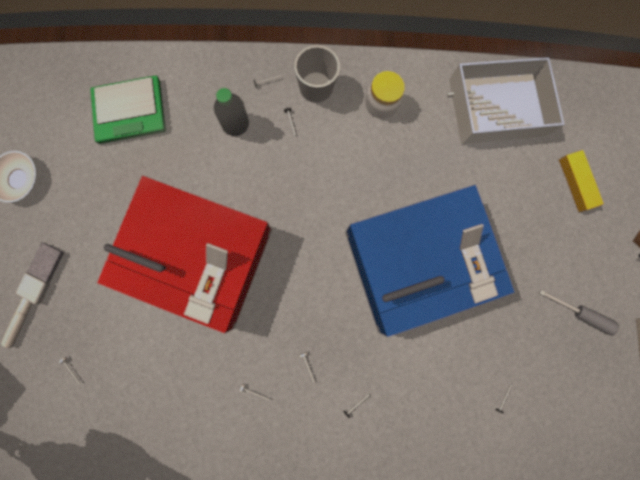

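View pics/side0.png

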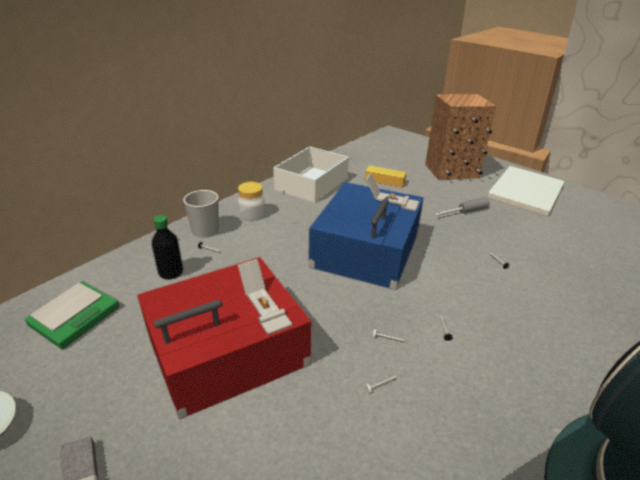

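The top view shows the blue chest with its top corners near (348,228), (477,187), (513,292) and (388,334), the handle from (385,297) to (443,282), and the hasp lip near (472,236). Its front faces the robot (down in the picture). The side view agrees.

```bash
cat > h.py <<'E'
import numpy as np, cv2
from plant import vision, get_state
def ray(n,px):
    c=vision.get_calibration(n); k=np.array([c['k1'],0,0,0,0.])
    u=cv2.undistortPoints(np.array(px,float).reshape(-1,1,2),c['mtx'],k)[:,0]
    R=cv2.Rodrigues(c['rvec'])[0]; o=-R.T@c['tvec']
    return o,np.c_[u,np.ones(len(u))]@R
def cast(n,px,z):
    o,d=ray(n,px); return o+d*((z-o[2])/d[:,2])[:,None]
def proj(n,P):
    c=vision.get_calibration(n)
    return cv2.projectPoints(np.array(P,float).reshape(-1,1,3),c['rvec'],c['tvec'],c['mtx'],np.array([c['k1'],0,0,0,0.]))[0][:,0]
E
python3 - <<'E'
from h import *
im=cv2.imread('pics/top0.png'); hsv=cv2.cvtColor(im,cv2.COLOR_BGR2HSV)
m=cv2.inRange(hsv,(100,120,40),(125,255,255)); 
m=cv2.morphologyEx(m,cv2.MORPH_OPEN,np.ones((3,3)))
c=max(cv2.findContours(m,0,2)[0],key=cv2.contourArea); h=cv2.convexHull(c)
p=cv2.approxPolyDP(h,4,True)[:,0]; print(p.tolist())
P=cast('top',p,.09); print(P.round(4)); print(np.linalg.norm(P-np.roll(P,-1,0),axis=1).round(4))
msk=cv2.fillPoly(np.zeros_like(m),[h],255)
d=((im.max(2)<75)&(msk>0)).astype(np.uint8)
n,l,s,ce=cv2.connectedComponentsWithStats(d)
for i in range(1,n):
    if s[i,4]>60:
        r=cv2.minAreaRect(np.argwhere(l==i)[:,::-1].astype(np.float32)); print('dark',s[i],ce[i],r)
v=((hsv[...,1]<90)&(hsv[...,2]>90)&(cv2.dilate(msk,np.ones((5,5)))>0)).astype(np.uint8)
print(ray('top',[[320,240]])[0],ray('side',[[320,240]])[0])
cr=lambda n,x,y,w,h:cv2.resize(cv2.imread(f'pics/{n}0.png')[y:y+h,x:x+w],(800,600),interpolation=cv2.INTER_CUBIC)
cv2.imwrite('pics/ctop.png',cr('top',335,175,200,150)); cv2.imwrite('pics/cside.png',cr('side',290,160,160,120))
E
```

```text
[[474, 187], [512, 291], [386, 334], [376, 320], [354, 254], [351, 225]]
[[ 0.6807 -0.2588  0.09  ]
 [ 0.5272 -0.3145  0.09  ]
 [ 0.4631 -0.1278  0.09  ]
 [ 0.4826 -0.1132  0.09  ]
 [ 0.5757 -0.0801  0.09  ]
 [ 0.6176 -0.075   0.09  ]]
[0.1633 0.1974 0.0243 0.0988 0.0422 0.1943]
dark [349 228  36 106 470] [365.28085106 281.67446809] ((365.0, 281.0), (110.6797103881836, 4.427187919616699), 71.56504821777344)
dark [389 281  54  19 102] [416.46078431 290.61764706] ((415.800048828125, 290.8999938964844), (2.2135934829711914, 55.97230911254883), 71.56505584716797)
[ 0.51782205 -0.01138571  0.7694283 ] [0.17148097 0.43754948 0.52253878]
```

View pics/ctop.png

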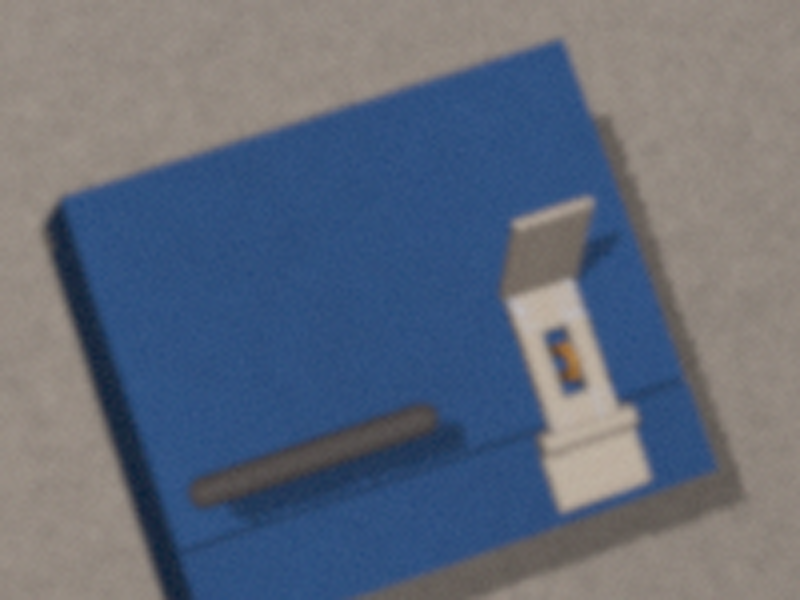

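The crop shows top corners BL (351,224.5), BR (476,185) and FR (514,293). The bar ends are at (383,299) and (444,279), and the lip's tip edge runs from (463,230) to (483,224.5).

```bash
python3 - <<'E'
from h import *
L=np.array([[85,100,90],[85,-100,90],[-85,-100,90],[-30,90,126],[-30,10,126],[23,-40,136],[23,-70,136]])/1e3
px=[[351.2,224.5],[476.2,185],[513.7,293],[383,298.8],[444.2,278.8],[463.2,230],[483.2,224.5]]
W=np.array([cast('top',[p],l[2])[0] for p,l in zip(px,L)])
a,b=L[:,:2]-L[:,:2].mean(0),W[:,:2]-W[:,:2].mean(0)
th=np.arctan2((a[:,0]*b[:,1]-a[:,1]*b[:,0]).sum(),(a*b).sum())
R=np.array([[np.cos(th),-np.sin(th)],[np.sin(th),np.cos(th)]]); t=W[:,:2].mean(0)-R@L[:,:2].mean(0)
print('yaw',np.degrees(th),'t',t); print(((W[:,:2]-L[:,:2]@R.T-t)*1e3).round(1).tolist())
f=lambda p:np.r_[R@np.array(p[:2])/1e3+t,p[2]/1e3]
for k,p in dict(lip=(15,-55,123),handle=(-30,50,125),hinge=(-55,-55,96)).items(): print(k,f(p).round(4))
# side-view check
q=proj('side',[f(p) for p in[(85,100,90),(-85,100,90),(-85,-100,90),(-30,90,126),(23,-40,136),(23,-70,136)]]);print(q.round(1).tolist())
s=cv2.imread('pics/side0.png')
for u in q: cv2.circle(s,tuple(int(x) for x in u.round()),1,(0,255,0),-1)
cv2.imwrite('pics/cs.png',cv2.resize(s[150:300,290:490],(800,600),interpolation=cv2.INTER_CUBIC))
E
```

```text
yaw 19.21704825928822 t [ 0.57204258 -0.19601029]
[[-1.0, -1.7], [-1.3, 0.2], [-0.4, 1.3], [-1.1, 4.0], [1.4, -4.9], [1.8, 0.7], [0.5, 0.4]]
lip [ 0.6043 -0.243   0.123 ]
handle [ 0.5273 -0.1587  0.125 ]
hinge [ 0.5382 -0.266   0.096 ]
[[309.9, 227.3], [403.4, 249.2], [425.0, 196.9], [375.4, 221.1], [367.5, 178.6], [371.7, 172.4]]
```

View pics/cs.png

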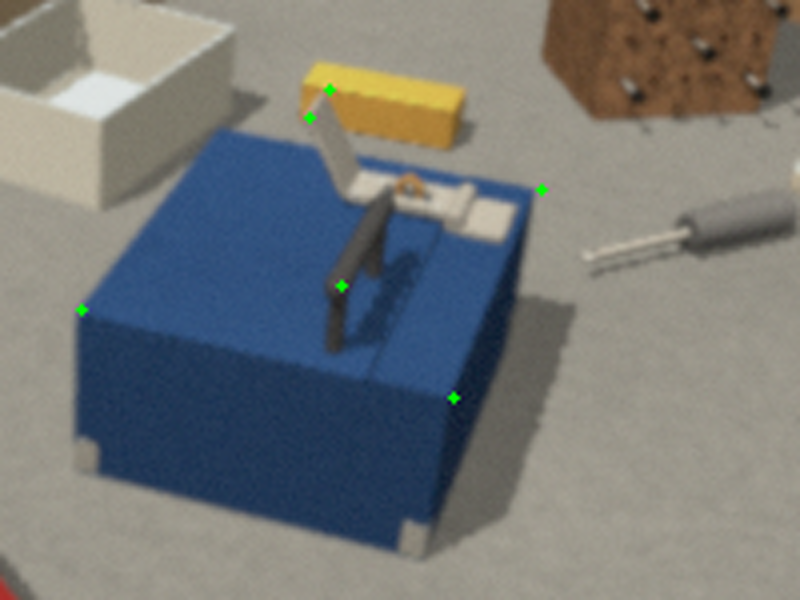

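The measured sizes agree to within a few mm, and the side view confirms it: the marks fall on the corners and lip tip to about 2 px. Moving to a point above the lip.

Call:
send_rows(
  steps=[
    [[20,-54,0],0.6,80],
    [[20,-54,0],0.6,80],
    [[20,-54,0],0.6,80],
    [[20,-54,0],0.6,80],
    [[20,-54,0],0.6,80],
    [[20,-54,0],0.6,80],
    [[21,-54,0],0.6,80],
    [[21,-54,0],0.6,80],
    [[21,-54,0],0.6,80],
    [[21,-54,0],0.6,80],
    [[21,-54,0],0.6,80],
    [[21,-54,0],0.6,80],
  ],
  force=25,
)

```text
t: 1.6
position: [0.5214, -0.0336, 0.2312]
tool_rot: [180.0, 0.0, -160.7]
contact_force: [0.9, 0.5, 0.1]
gripper_width: 0.802
finger_force: 0.0
```

Call:
send_rows(
  steps=[
    [[21,-54,-8],0,80],
    [[21,-54,-8],0,80],
    [[21,-54,-8],0,80],
    [[20,-49,-7],0,80],
    [[0,0,0],0,75],
    [[0,0,0],0,75],
  ],
)

```text
t: 2.35
position: [0.6039, -0.2423, 0.1999]
tool_rot: [180.0, -0.0, -160.9]
contact_force: [0.5, -0.3, 0.2]
gripper_width: 0.748
finger_force: 0.0
```

Call:
send_rows(
  steps=[
    [[0,0,-30],0,75],
    [[0,0,-30],0,75],
    [[0,0,-25],0,75],
    [[0,0,-13],0,75],
    [[0,0,0],0,75],
  ],
)

```text
t: 2.98
position: [0.6039, -0.2419, 0.1022]
tool_rot: [180.0, -0.0, -160.8]
contact_force: [-0.3, 0.6, 1.1]
gripper_width: 0.749
finger_force: 0.0
```

```bash
python3 - <<'E'
from h import *
s=vision.grab_frame('side'); print(get_state()['contact_force'])
cv2.imwrite('pics/s1.png',cv2.resize(s[120:270,290:490],(800,600),interpolation=cv2.INTER_CUBIC))
E
```

```text
[ 0.73936506  0.5126851  -0.14003169]
```

View pics/s1.png

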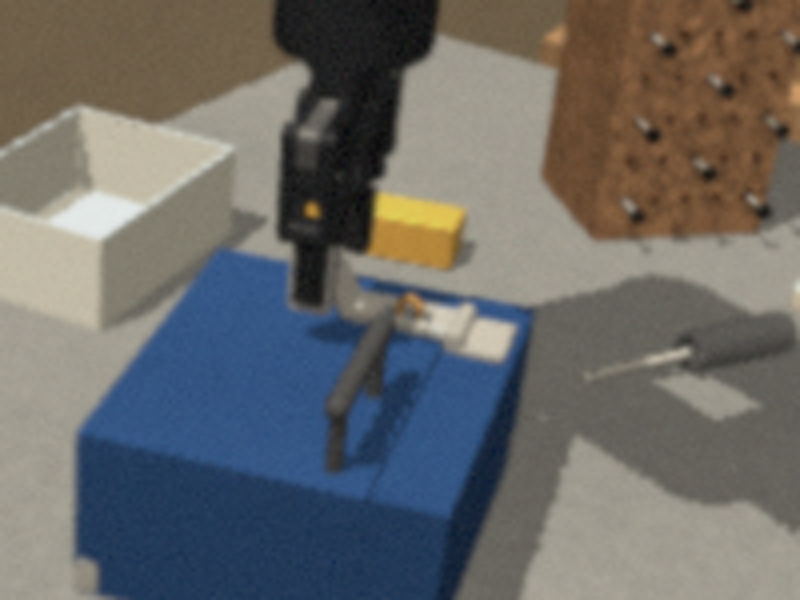

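The fingers straddle the lip, with the near finger at about (310,300) in the crop and the lip just behind it. Closing.

Call:
send_rows(
  steps=[
    [[0,0,0],0,0],
    [[0,0,0],0,0],
    [[0,0,0],0,0],
    [[0,0,0],0,0],
    [[0,0,0],0,0],
    [[0,0,0],0,0],
  ],
  force=25,
)

```text
t: 3.78
position: [0.6045, -0.2428, 0.1032]
tool_rot: [-179.9, 0.1, -160.9]
contact_force: [-0.1, -0.1, 6.6]
gripper_width: 0.346
finger_force: 26.8
```

```bash
python3 - <<'E'
import numpy as np
# arc of the lip about the hasp hinge, world shifts in mm
th=np.radians(19.2); r=np.hypot(70,27); a0=np.arctan2(27,70)
A=np.radians(np.arange(0,139,6)); x=r*np.cos(a0+A); z=r*np.sin(a0+A)
d=np.c_[np.diff(x)*np.cos(th),np.diff(x)*np.sin(th),np.diff(z)]
print(d.round(1).tolist())
# handle arc
r=np.hypot(115,41);a0=np.arctan2(41,-115);A=np.radians(np.arange(0,91,4.5));x=r*np.cos(a0-A); z=r*np.sin(a0-A)
print(np.c_[np.diff(x)*np.cos(th),np.diff(x)*np.sin(th),np.diff(z)].round(1).tolist())
E
```

```text
[[-3.0, -1.1, 7.2], [-3.7, -1.3, 6.8], [-4.4, -1.5, 6.3], [-5.0, -1.7, 5.8], [-5.5, -1.9, 5.2], [-6.0, -2.1, 4.6], [-6.4, -2.2, 3.9], [-6.8, -2.4, 3.2], [-7.1, -2.5, 2.4], [-7.3, -2.5, 1.6], [-7.4, -2.6, 0.8], [-7.4, -2.6, -0.0], [-7.4, -2.6, -0.8], [-7.3, -2.5, -1.6], [-7.0, -2.5, -2.4], [-6.8, -2.4, -3.2], [-6.4, -2.2, -3.9], [-6.0, -2.1, -4.6], [-5.5, -1.9, -5.3], [-5.0, -1.7, -5.8], [-4.3, -1.5, -6.4], [-3.7, -1.3, -6.8], [-3.0, -1.0, -7.2]]
[[3.4, 1.2, 8.9], [4.0, 1.4, 8.6], [4.6, 1.6, 8.2], [5.2, 1.8, 7.8], [5.8, 2.0, 7.4], [6.3, 2.2, 6.9], [6.8, 2.4, 6.3], [7.3, 2.5, 5.7], [7.7, 2.7, 5.1], [8.0, 2.8, 4.4], [8.3, 2.9, 3.8], [8.6, 3.0, 3.1], [8.8, 3.1, 2.3], [8.9, 3.1, 1.6], [9.0, 3.1, 0.9], [9.1, 3.2, 0.1], [9.0, 3.1, -0.6], [9.0, 3.1, -1.4], [8.8, 3.1, -2.1], [8.6, 3.0, -2.9]]
```

Call:
send_rows(
  steps=[
    [[-3,-1,7],0,0],
    [[-3.7,-1.3,6.8],0,0],
    [[-4.4,-1.5,6.3],0,0],
    [[-5,-1.7,5.8],0,0],
    [[-5.5,-1.9,5.2],0,0],
    [[-6,-2.1,4.6],0,0],
    [[-6.4,-2.2,3.9],0,0],
    [[-6.8,-2.4,3.2],0,0],
  ],
)

```text
t: 4.78
position: [0.563, -0.257, 0.1455]
tool_rot: [-180.0, 0.0, -160.9]
contact_force: [4.1, -4.4, -3.9]
gripper_width: 0.34
finger_force: 25.0
```

Grip holds with small forces; continuing over the top.

Call:
send_rows(
  steps=[
    [[-7.1,-2.5,2.4],0,0],
    [[-7.3,-2.5,1.6],0,0],
    [[-7.4,-2.6,0.8],0,0],
    [[-7.4,-2.6,0],0,0],
    [[-7.4,-2.6,-0.8],0,0],
    [[-7.3,-2.5,-1.6],0,0],
    [[-7,-2.5,-2.4],0,0],
    [[-6.8,-2.4,-3.2],0,0],
    [[-6.4,-2.2,-3.9],0,0],
    [[-6,-2.1,-4.6],0,0],
    [[-5.5,-1.9,-5.3],0,0],
    [[-5,-1.7,-5.8],0,0],
  ],
)

```text
t: 6.28
position: [0.4822, -0.2854, 0.1226]
tool_rot: [-179.9, -0.0, -160.9]
contact_force: [-0.2, -5.4, 4.3]
gripper_width: 0.341
finger_force: 25.8
```

Call:
send_rows(
  steps=[
    [[-4.3,-1.5,-6.4],0,0],
    [[-3.7,-1.3,-6.8],0,0],
    [[0,0,0],0,0],
  ],
)

```text
t: 6.65
position: [0.474, -0.2882, 0.1089]
tool_rot: [-180.0, -0.0, -160.9]
contact_force: [0.7, -6.5, 3.6]
gripper_width: 0.34
finger_force: 28.4
```

```bash
python3 - <<'E'
from h import *
s=vision.grab_frame('side'); print(get_state()['contact_force'])
cv2.imwrite('pics/s2.png',cv2.resize(s[120:270,330:530],(800,600),interpolation=cv2.INTER_CUBIC))
E
```

```text
[-0.51392968 -6.9475827   3.31014883]
```

View pics/s2.png

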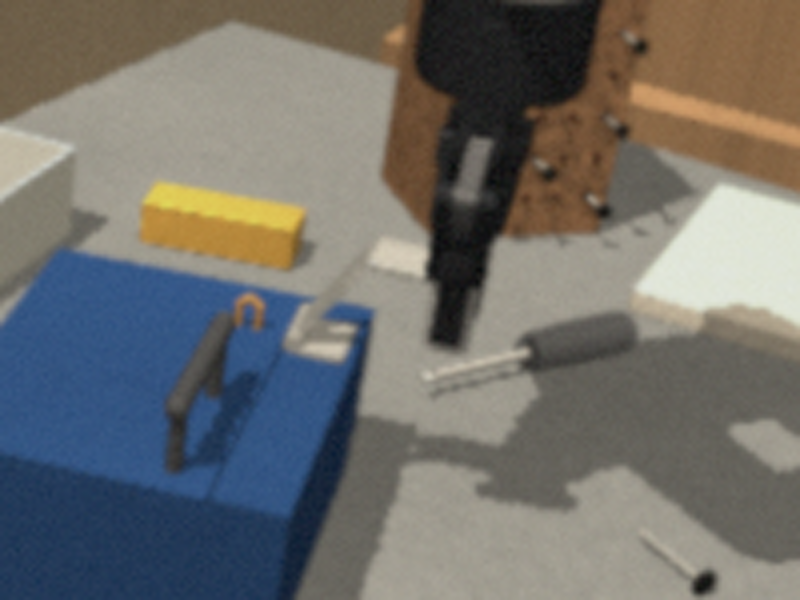

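The hasp is folded over the front, with its strap running down to the right of the hinge at about (340,290) in the crop and the gripper still on the lip. Releasing, then going up and over to the handle with a quarter turn.

Call:
send_rows(
  steps=[
    [[0,0,0],0,80],
    [[0,0,0],0,80],
    [[0,0,0],0,80],
    [[0,0,0],0,80],
    [[0,0,30],0,80],
    [[0,0,45],0,80],
    [[0,0,30],0,80],
    [[5,13,0],-1,80],
    [[5,13,0],-1,80],
    [[5,13,0],-1,80],
    [[5,13,0],-1,80],
    [[5,13,0],-1,80],
  ],
)

```text
t: 8.2
position: [0.4998, -0.2221, 0.214]
tool_rot: [180.0, -0.0, 169.0]
contact_force: [0.5, -0.3, 0.2]
gripper_width: 0.801
finger_force: 0.0
```

Call:
send_rows(
  steps=[
    [[6,13,0],-1,80],
    [[6,13,0],-1,80],
    [[6,13,0],-1,80],
    [[5,13,0],-1,80],
    [[5,12,0],-1,80],
    [[0,0,0],-1,80],
    [[0,0,0],-1,80],
    [[0,0,0],-1,80],
    [[0,0,0],-1,80],
    [[0,0,0],-1,80],
    [[0,0,0],0,80],
  ],
)

```text
t: 9.57
position: [0.5277, -0.1586, 0.214]
tool_rot: [-180.0, -0.0, 109.2]
contact_force: [-0.5, -0.4, 0.5]
gripper_width: 0.796
finger_force: 0.0
```

```bash
python3 - <<'E'
from h import *
s=vision.grab_frame('side'); g=get_state();print(g['contact_force'],g['position'],g['tool_rot'])
cv2.imwrite('pics/s3.png',cv2.resize(s[120:270,290:490],(800,600),interpolation=cv2.INTER_CUBIC))
E
```

```text
[ 0.14918343  0.69635202 -0.28230744] [ 0.52772204 -0.15857048  0.21409163] [-1.79997431e+02 -7.68778727e-04  1.09282182e+02]
```

View pics/s3.png

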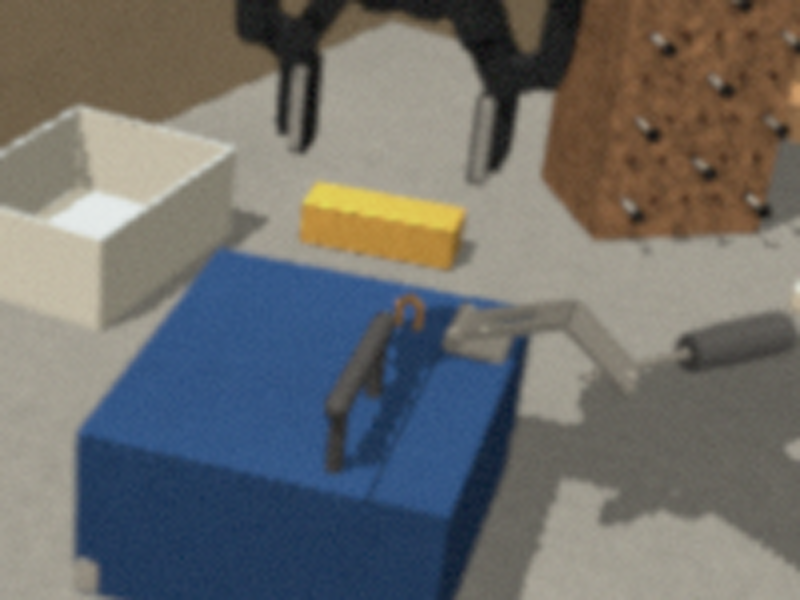

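The hasp lies folded at its stop, in front of the chest; the lid is shut and the open fingers straddle the bar from above. Descending and gripping.

Call:
send_rows(
  steps=[
    [[0,0,-35],0,80],
    [[0,0,-35],0,80],
    [[0,0,-28],0,70],
    [[0,0,-12],0,60],
    [[0,0,0],0,0],
    [[0,0,0],0,0],
    [[0,0,0],0,0],
    [[0,0,0],0,0],
    [[0,0,0],0,0],
    [[0,0,0],0,0],
    [[0,0,0],0,0],
  ],
  force=35,
)

```text
t: 11.0
position: [0.5298, -0.1583, 0.1057]
tool_rot: [179.7, 0.1, 109.2]
contact_force: [17.0, 3.3, -5.8]
gripper_width: 0.112
finger_force: 35.0
```

Call:
send_rows(
  steps=[
    [[2,1,1],0,0],
    [[3.4,1.2,9],0,0],
    [[4,1.4,8.6],0,0],
    [[4.6,1.6,8.2],0,0],
    [[5.2,1.8,7.8],0,0],
    [[5.8,2,7.4],0,0],
    [[6.3,2.2,6.9],0,0],
  ],
)

```text
t: 11.88
position: [0.5582, -0.1482, 0.1544]
tool_rot: [-179.9, 0.1, 109.1]
contact_force: [-13.7, -4.5, 5.6]
gripper_width: 0.111
finger_force: 34.6
```

Call:
send_rows(
  steps=[
    [[6.8,2.4,6.3],0,0],
    [[7.3,2.5,5.7],0,0],
    [[7.7,2.7,5.1],0,0],
    [[8,2.8,4.4],0,0],
    [[8.3,2.9,3.8],0,0],
    [[8.6,3,3.1],0,0],
    [[8.8,3.1,2.3],0,0],
  ],
)

```text
t: 12.75
position: [0.6146, -0.1285, 0.1859]
tool_rot: [180.0, 0.1, 109.1]
contact_force: [-7.7, -2.6, 7.6]
gripper_width: 0.112
finger_force: 36.0
```

Call:
send_rows(
  steps=[
    [[8.9,3.1,1.6],0,0],
    [[9,3.1,0.9],0,0],
    [[9.1,3.2,0.1],0,0],
    [[9,3.1,-0.6],0,0],
    [[9,3.1,-1.4],0,0],
    [[8.8,3.1,-2.1],0,0],
    [[8.6,3,-2.9],0,0],
    [[0,0,0],0,0],
    [[0,0,0],0,0],
  ],
)

```text
t: 13.88
position: [0.6776, -0.1063, 0.1803]
tool_rot: [179.9, 0.1, 109.2]
contact_force: [4.7, -1.1, 5.1]
gripper_width: 0.112
finger_force: 36.6
```

```bash
python3 - <<'E'
from h import *
s=vision.grab_frame('side'); g=get_state();print(g['contact_force'],g['position'],g['gripper_width'])
cv2.imwrite('pics/s4.png',cv2.resize(s[90:270,260:500],(800,600),interpolation=cv2.INTER_CUBIC))
E
```

```text
[ 5.62746558 -0.91355739  5.45039046] [ 0.67754763 -0.10635349  0.18033156] 0.11266234874002476
```

View pics/s4.png

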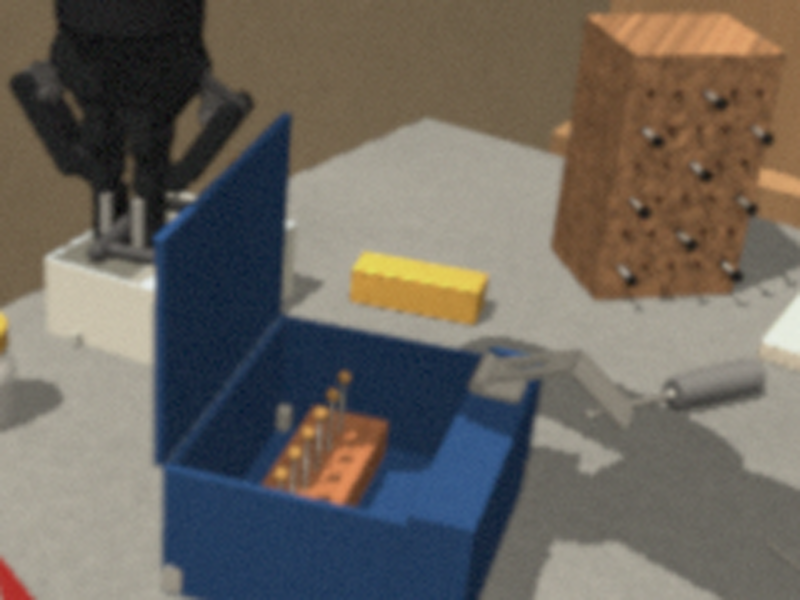

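The lid stands upright with the hasp folded to the front. Opening just a little, since one finger is between bar and lid, then straight up.

Call:
send_rows(
  steps=[
    [[0,0,0],0,23],
    [[0,0,0],0,23],
    [[0,0,0],0,23],
    [[0,0,10],0,23],
    [[0,0,20],0,23],
    [[0,0,40],0,23],
    [[0,0,50],0,23],
    [[0,0,30],0,23],
    [[0,0,0],0,23],
    [[0,0,0],0,23],
  ],
)

```text
t: 15.18
position: [0.6768, -0.1063, 0.3294]
tool_rot: [180.0, -0.0, 109.1]
contact_force: [0.4, -0.7, -0.1]
gripper_width: 0.229
finger_force: 0.0
```

```bash
python3 - <<'E'
from h import *
s=vision.grab_frame('side'); g=get_state();print(g['t'],g['contact_force'],g['position'])
cv2.imwrite('pics/s5.png',s)
E
```

```text
15.225 [ 0.36823965  0.51439328 -0.21759756] [ 0.67674816 -0.10625064  0.3287037 ]
```

View pics/s5.png

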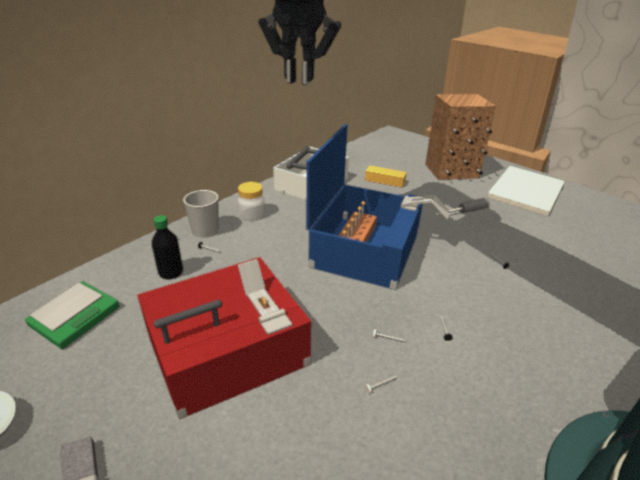

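The gripper is free and well above everything. The blue lid stands upright around (328,175), the blue hasp is folded forward at about (430,205), and the red chest is untouched.

```bash
python3 -c "
from plant import workorder
print(workorder.finish_job())"
```

```text
the job is handed in; nothing more can be done
None
```

I handed the job in at about 15 s of the 51 s allowed: the blue hasp is folded to the front, the blue lid stands about upright, the red chest is untouched and the gripper is clear, though the hand-in returned no verdict.

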